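# Hang the lantern, then hold the tool chest open

### The job

Hang the battery lantern by its bail on the long hook of the small peg panel, so that it hangs there free and lights the tool chest. Then raise the lid of the tool chest by its pull tab to 50 degrees above shut and keep holding it there with the gripper so that I can look inside: the lid falls shut if let go, so finish while still holding it. Leave the jar, hammer and tape measure where they are.

Things in the scene. Friction and masses are not known exactly. Their poses are not given: they have to be found in the camera images.
- lantern: Loose round battery lantern, 0.25 to 0.5 kg, standing. Black foot and cap, 90 mm diameter, white globe; 114 mm tall without the bail. Origin: centre of underside; z up; y along the bail's top bar. Bail: stiff fixed square arch of 9 mm round steel bar in the y-z plane, uprights at y = +-58 mm, level top bar with its axis 185 mm above the underside. Clear window under the bar 107 mm wide, 66 mm high.
- lantern_bar (a point): Middle of the bail's straight top bar, on the bar's axis, 185 mm above the lantern's underside; axes as the lantern's (y along the bar). If the fingers pinch the bar 34 mm to one side of this point, the hook has room at the middle.
- panel: Small dark brown peg panel standing upright on the bench on a wooden foot (fixed), 300 mm wide, its top edge 295 mm above the bench. Origin: on the bench below the hook, in the plane of the panel's face. The face looks along its own -x axis, y runs across the panel, z up.
- hook_seat (a point): Point on the axis of the hook's straight rod, 85 mm out from the panel's face, 240 mm above the bench; axes as the panel's: the hook points along -x. The hook is an 8 mm steel rod, level from the face to 110 mm out; then it turns up, its tip ending 42 mm beyond this point in all and 26 mm above the rod's axis.
- chest: Grey steel tool chest, fixed on the bench: 200 mm deep (its x), 300 mm wide (its y), 120 mm high, under a hinged lid. Origin: centre of its underside. The lid's hinge runs along y at the far edge (its +x side); the near (-x) side carries the pull tab.
- lid (a joint): Angle of the chest's lid in rad: 0 shut, growing as it opens; 50 degrees is 0.873. The lid weighs 0.5 kg, turns freely (no spring or stay) and falls shut from any angle below 1.5 rad.
- lid_hinge (a point): Point on the lid's hinge axis, at the middle of its width, 100 mm to +x of the chest's origin and 120 mm above it. Turns with the lid: -x points along the lid from the hinge to the tab, y along the hinge.
- lid_tab (a point): Centre of the free part of the pull tab, a flat steel tongue level at the middle of the lid's near edge: 26 mm wide (y, the way to pinch it, from above), 14 mm thick (z), reaching 60 mm beyond the edge. Lies 238 mm from the hinge along the lid's -x and 7 mm along its z. Axes as lid_hinge. Pinched lightly on its sides, the tab can turn between the fingers as the lid rises.
- jar_mid (a point): Bystander: closed glass jar, 68 mm diameter, 85 mm high; its centre.
- hammer: Bystander: hammer lying on the bench, its handle along its x axis.
- tape_mid (a point): Bystander: black tape measure case, 70 x 45 x 60 mm; its centre.
Mind the look-alikes: they are no part of the job. Of the things that look like the lantern, the middle-sized one is meant.

How it is judged:
By the outcome, as a careful person would: the job done as asked, in the order asked, and still so for the second after the job is handed in, while the arm keeps its last pose, push and grip.
It also fails if it takes over 54 s, if anything falls off the work surface, if the arm or the gripper's body presses on something with over 40 N, if the wrist force passes 120 N, or if a joint passes its speed limit or range.

### The arm

A 6-joint arm with a two-finger parallel gripper is mounted at the origin on the work surface. World frame = base frame: x ahead of the robot, y to its left, z up, the work surface at z = 0. Lengths are in m, angles in rad, forces in N, time in s.
With the tool pointing down it reaches from about 0.35 to 0.975 m from the base axis. Payload 4.9 kg.
Tool frame: the origin (TCP) lies between the finger pads; the fingertips stand 22 mm ahead of it and the grasp point (between the pads) lies 3 mm ahead of it; z points along the fingers, y is the line along which they close (so a half turn about z gives the same grasp; the last joint's range is limited). The gripper opens to 85 mm and grips with 20 to 120 N. Pads are 22 mm wide; open, the fingers measure 114 mm over their backs; the gripper's body (76 mm by 85 mm) begins 54 mm behind the grasp point. The pads swing forward as they close: fully open they stand 13 mm farther back than shut.
Start: joints at [-1.444, 0.053, 1.613, -0, 1.476, -0.119], TCP at [0.152, -0.606, 0.223] pointing down, gripper open.
Joint ranges: [-3.01, 3.01], [-1.01, 2.22], [0.06, 2.58], [-1.02, 4.17], [0.09, 2.62], [-3.14, 3.14]. Speed limits (rad/s): [2.57, 2.57, 3.14, 3.14, 3.14, 3.14].

### API

Orientations are given as a unit quaternion [w, x, y, z].
In Python, from plant import state, grab_frame, get_calibration, job_done, recognise, regions_of gives the robot as it stands.
- The arm moves only by the tool apply_moves, never from a script. Its argument "targets" is a list of rows, each an object with "translation": the shift along the tool's x, y, z normalised to -1 to 1, where 1 is 100 mm, a list of three; "twist": the turn about the tool's z normalised to -1 to 1, where 1 is 0.1 rad; "hand": the opening, from 0 (shut) to 1 (fully open). A call has 1 to 8 rows; each row shifts and turns the commanded pose from where the row before left it, along the tool's axes as they then stand; what a row does not reach is not made up. A row lasts 1/10 s, in which the tool goes at most 50 mm and 8.59 degrees, less where a joint would pass 70% of its speed; a pose out of reach is approached as far as the arm can. A call with a number of a shift or a turn outside -1 to 1 is refused whole. A call with a gripper value outside its range is refused whole. The fingers move at their own pace and stop on an object; the grip force is fixed at half the most. Time passes only in rows, so rows that do not move let the fingers close. It gives the time, the measured TCP pose, the force, the opening and the grip force at its end, in the units of the state.
- state(): the state, without advancing time (a new reading comes with each control period).
- grab_frame(name): name is "side" or "top" or "wrist"; returns the picture (384x512x3 uint8, red, green, blue); there is no depth.
- get_calibration(name): a dict with "camera_matrix" (3x3 intrinsics, pixels), "pose" (4x4, takes a point from camera to world coordinates). Camera axes: x right, y up, looking along -z (the intrinsics and any distortion apply to the point x, -y, -z); pixel columns grow to the right and rows downward; lengths in m; the calibration is good to about 2 mm. A picture is of the moment at which its call begins: read the wrist's pose just before it. get_calibration takes no time and is no camera call; for the wrist camera it gives the pose at the moment of the call.
- job_done(): hands the job in; it is judged then, once.
Trained networks look in the newest picture that a camera, given by its name, has taken for a name from the list of things; names that differ only in an ending like _2 or _b are one class to them, and where a whole thing is asked for, a point or a joint stands for the part that bears it (a point fixed in the world has none). Each returns a list of dicts, best first, with "score" (0 to 1); they miss things now and then, are a little off and sometimes report something else, mostly with a low value. They report only what shows in the picture. A call takes as long as a camera call. They do not tell look-alikes from the thing itself.
- recognise(camera, query): "point" ([x, y, z] in m, in world coordinates, good to about 4 mm: the middle of the surface that is visible of it).
- regions_of(camera, query): "pixels" (384x512 bool, what is visible of it).
The state is a dict: "time": time; "joint_pos": joint angles; "joint_vel": joint speeds; "joint_efforts": joint torques, N m; "tool_pos": TCP position; "tool_rot": TCP orientation; "contact_force": force on the tool from outside, world axes, zero at the start; "ft_torque": the same for the moment, N m; "gripper_width": opening from 0.0 (shut) to 1.0 (fully open); "grasp_force": force on a finger pad.
Only numpy, scipy, OpenCV 4.12 (cv2) and the standard library are available. Lean on these libraries where they do the work, as an engineer would, in place of code of your own. Each camera call takes 0.05 s, during which the arm holds its last target. There are 200 camera calls.

## Working session

There is one attempt and no reset: what is moved stays moved. The work goes in short steps, Python scripts to look and compute and a tool call to move; the robot and the scene stay as the last step left them, time stands still between calls to the robot, and variables do not carry over. Pictures are saved under pics/ and viewed, at most 10 in all, crops included, and the job is handed in when it is done.

Besides the shell and the picture viewer there is one more tool, called after ">>>" by a JSON object that holds its "fn" and its "kwargs", one argument or row to a line. apply_moves: Moves the arm, as the interface text tells. Its arguments: {"type":"object","properties":{"targets":{"type":"array"}},"required":["targets"]}

```bash
mkdir -p pics; ls; cat > h.py <<'E'
import numpy as np, cv2
from plant import *
def save(cam,fn):
    im=grab_frame(cam); cv2.imwrite('pics/'+fn,im[:,:,::-1]); return im
def ray(cam,u,v):
    c=get_calibration(cam);K=np.array(c['camera_matrix']);T=np.array(c['pose'])
    d=np.linalg.inv(K)@[u,v,1]; d=T[:3,:3]@[d[0],-d[1],-d[2]]
    return T[:3,3],d
def atz(cam,u,v,z):
    o,d=ray(cam,u,v); return o+d*(z-o[2])/d[2]
def proj(cam,P):
    c=get_calibration(cam);K=np.array(c['camera_matrix']);T=np.array(c['pose'])
    p=T[:3,:3].T@(np.array(P)-T[:3,3]); q=K@[p[0],-p[1],-p[2]]; return q[:2]/q[2]
E
python3 - <<'E'
from h import *
print(state())
a=save('side','side1.png');b=save('top','top1.png')
cv2.imwrite('pics/both.png',cv2.resize(np.vstack([a,b])[:,:,::-1],(512,768))[:600]) 
for c in('top','side'):
    for q in('lantern','panel','chest','hook_seat','lid_tab','lantern_bar','jar_mid','hammer','tape_mid'):
        try: print(c,q,[(np.round(r['point'],3).tolist(),round(r['score'],2)) for r in recognise(c,q)])
        except Exception as e: print(c,q,e)
E
```

```text
pics
{'time': 0.0, 'joint_pos': array([-1.44399497e+00,  5.33617469e-02,  1.61430122e+00,  3.16186054e-05,
        1.47597789e+00, -1.19014780e-01]), 'joint_vel': array([ 0.00163772, -0.00034237,  0.00051137,  0.00014481, -0.00073738,
       -0.00069899]), 'joint_efforts': array([-6.26592828e-04, -3.93684661e+01, -3.70175707e+01, -2.31008635e-04,
        7.21408142e-03, -8.10651045e-06]), 'tool_pos': array([ 0.1520119 , -0.60557739,  0.22215568]), 'tool_rot': array([-1.02415699e-03,  9.92455972e-01,  1.22597285e-01,  1.17495105e-05]), 'contact_force': array([-0.7068011 , -0.13031536, -0.08295804]), 'ft_torque': array([ 0.01717435, -0.00240876, -0.00487319]), 'grasp_force': 0.0, 'gripper_width': 1.000976948983705}
top lantern [([0.517, -0.121, 0.104], 0.96), ([0.381, 0.052, 0.15], 0.87), ([0.26, -0.215, 0.086], 0.7)]
top panel [([0.474, -0.516, 0.182], 0.93), ([0.707, -0.165, 0.024], 0.71)]
top chest [([0.629, 0.242, 0.132], 0.86)]
top hook_seat [([0.474, -0.515, 0.177], 0.94)]
top lid_tab [([0.63, 0.246, 0.131], 0.68), ([0.518, -0.122, 0.104], 0.6)]
top lantern_bar [([0.264, -0.211, 0.082], 0.84), ([0.516, -0.124, 0.102], 0.7), ([0.379, 0.05, 0.152], 0.58)]
top jar_mid [([0.376, -0.132, 0.084], 0.56)]
top hammer [([0.704, -0.167, 0.028], 0.8), ([0.631, 0.248, 0.129], 0.58)]
top tape_mid [([0.38, 0.304, 0.062], 0.65)]
side lantern [([0.382, 0.042, 0.15], 0.81)]
side panel [([0.469, -0.537, 0.094], 0.6)]
side chest [([0.611, 0.173, 0.135], 0.57)]
side hook_seat [([0.469, -0.541, 0.099], 0.76)]
side lid_tab [([0.627, 0.235, 0.137], 0.93)]
side lantern_bar [([0.377, 0.046, 0.147], 0.81), ([0.511, -0.141, 0.094], 0.64), ([0.249, -0.201, 0.138], 0.56)]
side jar_mid [([0.391, -0.145, 0.083], 0.62)]
side hammer [([0.705, -0.171, 0.02], 0.67)]
side tape_mid [([0.376, 0.292, 0.043], 0.68)]
```

View pics/top1.png

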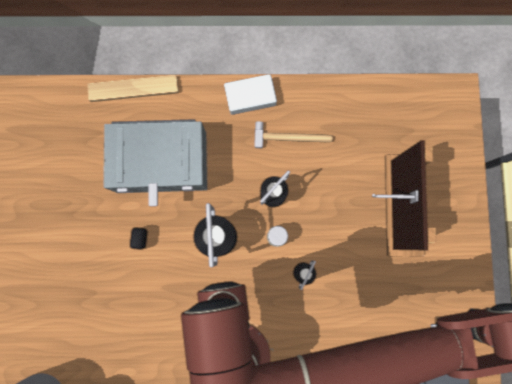

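View pics/side1.png

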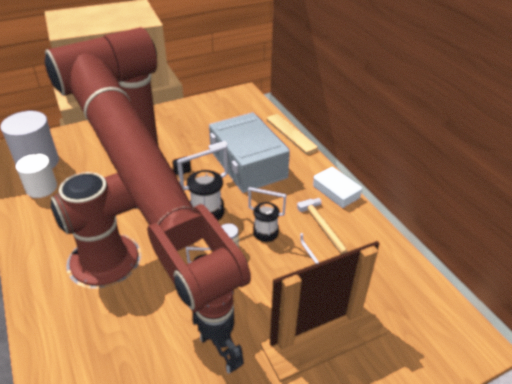

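The top view has the middle-sized lantern at about (273,190), with its bail running from (263,202) to (289,173). The panel is on the right, with its hook running from (373,196) to (415,196) and pointing to +y. The chest's tab is at (153,195). I'll refine these from a zoomed crop.

```bash
python3 - <<'E'
from h import *
im=cv2.imread('pics/top1.png')
a=cv2.resize(im[160:260,345:445],(400,400),interpolation=cv2.INTER_CUBIC)
b=cv2.resize(im[150:250,225:325],(400,400),interpolation=cv2.INTER_CUBIC)
cv2.imwrite('pics/crop1.png',np.hstack([a,b]))
print('bail',atz('top',263,202,.185),atz('top',289,173,.185))
print('hook tip',atz('top',373,196,.266),'base',atz('top',415,196,.24))
print('panel top edge',atz('top',427,142,.295),atz('top',427,249,.295),'bench?',atz('top',388,155,0.02))
print('tab',atz('top',153,205,.134),atz('top',153,190,.134))
print('chest corners',[atz('top',u,v,.13)[:2].round(3) for u,v in((104,123),(203,121),(206,189),(106,192))])
print(get_calibration('top')['pose'][:3,3])
from scipy.spatial.transform import Rotation as R
t=state();q=t['tool_rot'];print(R.from_quat(q,scalar_first=True).as_matrix().round(3))
p=get_calibration('wrist')['pose'];print((R.from_quat(q,scalar_first=True).as_matrix().T@(p[:3,3]-t['tool_pos'])).round(3),(R.from_quat(q,scalar_first=True).as_matrix().T@p[:3,:3]).round(2),get_calibration('wrist')['camera_matrix'])
E
```

```text
bail [ 0.47558801 -0.09020052  0.185     ] [ 0.56070016 -0.16783076  0.185     ]
hook tip [ 0.4804435  -0.39213247  0.266     ] base [ 0.48222739 -0.5179723   0.24      ]
panel top edge [ 0.62407048 -0.5389808   0.295     ] [ 0.33412299 -0.5222596   0.295     ] bench? [ 0.64733778 -0.51434363  0.02      ]
tab [0.47538646 0.24154512 0.134     ] [0.52109956 0.24240835 0.134     ]
chest corners [array([0.732, 0.398]), array([0.737, 0.093]), array([0.523, 0.083]), array([0.517, 0.385])]
[ 0.34251212 -0.07568136  1.45226036]
[[ 0.97   0.243  0.   ]
 [ 0.243 -0.97   0.   ]
 [ 0.    -0.    -1.   ]]
[ 0.076 -0.001 -0.15 ] [[ 0.    0.96  0.3 ]
 [ 1.   -0.   -0.  ]
 [-0.    0.3  -0.96]] [[315.50057146   0.         263.97199426]
 [  0.         315.50057146 187.96971396]
 [  0.           0.           1.        ]]
```

View pics/crop1.png

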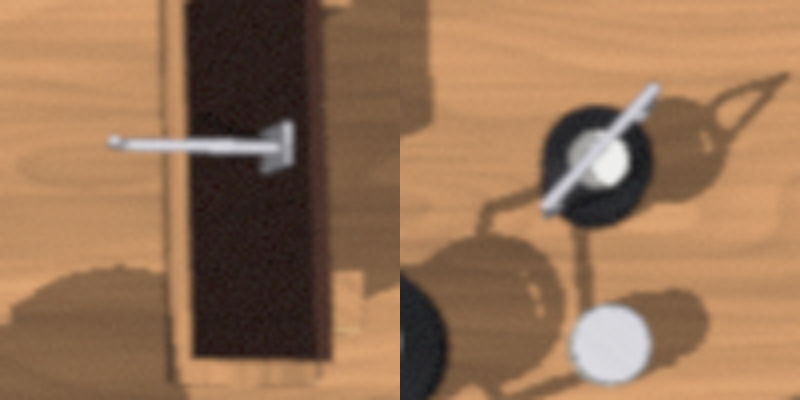

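>>> {"fn": "apply_moves", "kwargs": {
  "targets": [
    {"translation": [0,0,-0.4],"twist": 1,"hand": 1},
    {"translation": [0,0,-0.4],"twist": 1,"hand": 1},
    {"translation": [0,0,0],"twist": 1,"hand": 1},
    {"translation": [0,0,0],"twist": 1,"hand": 1},
    {"translation": [0,0,0],"twist": 1,"hand": 1},
    {"translation": [0,0,0],"twist": 1,"hand": 1},
    {"translation": [0,0,0],"twist": 1,"hand": 1},
    {"translation": [0,0,0],"twist": 1,"hand": 1}
  ]
}}

```text
time: 1.8
tool_pos: [0.1521, -0.6062, 0.3034]
tool_rot: [-0.0, 0.961, -0.276, -0.0]
contact_force: [-0.0, -0.6, 0.8]
gripper_width: 0.996
grasp_force: 0.0
```

>>> {"fn": "apply_moves", "kwargs": {
  "targets": [
    {"translation": [0,0,0],"twist": 1,"hand": 1},
    {"translation": [0,0,0],"twist": 0.86,"hand": 1},
    {"translation": [-0.06,-0.46,0],"twist": 0,"hand": 1},
    {"translation": [-0.06,-0.46,0],"twist": 0,"hand": 1},
    {"translation": [-0.06,-0.46,0],"twist": 0,"hand": 1},
    {"translation": [-0.06,-0.46,0],"twist": 0,"hand": 1},
    {"translation": [-0.06,-0.46,0],"twist": 0,"hand": 1},
    {"translation": [-0.06,-0.46,0],"twist": 0,"hand": 1}
  ]
}}

```text
time: 2.6
tool_pos: [0.3124, -0.3765, 0.3036]
tool_rot: [0.0, 0.932, -0.362, 0.0]
contact_force: [1.6, -0.6, -0.3]
gripper_width: 1.003
grasp_force: 0.0
```

>>> {"fn": "apply_moves", "kwargs": {
  "targets": [
    {"translation": [-0.06,-0.46,0],"twist": 0,"hand": 1},
    {"translation": [-0.06,-0.46,0],"twist": 0,"hand": 1},
    {"translation": [-0.06,-0.46,0],"twist": 0,"hand": 1},
    {"translation": [-0.06,-0.46,0],"twist": 0,"hand": 1},
    {"translation": [-0.06,-0.46,0],"twist": 0,"hand": 1},
    {"translation": [-0.06,-0.46,0],"twist": 0,"hand": 1},
    {"translation": [-0.1,-0.46,0],"twist": 0,"hand": 1},
    {"translation": [0,0,0],"twist": 0,"hand": 1}
  ]
}}

```text
time: 3.4
tool_pos: [0.4965, -0.105, 0.3034]
tool_rot: [-0.001, 0.934, -0.358, -0.0]
contact_force: [-1.0, -0.6, 0.3]
gripper_width: 1.003
grasp_force: 0.0
```

```bash
python3 - <<'E'
from h import *
save('wrist','w1.png')
t=state();print(t['time'],t['tool_pos'],t['tool_rot'],t['contact_force'])
print([(np.round(r['point'],3).tolist(),round(r['score'],2)) for r in recognise('wrist','lantern_bar')])
for P in([.518,-.129,.185],[.4929,-.106,.185]): print(proj('wrist',P))
E
```

```text
3.45 [ 0.49563519 -0.10705462  0.30334461] [ 1.07283495e-07  9.33188857e-01 -3.59386329e-01 -1.53817827e-04] [-0.2829954   0.12449558 -0.28618507]
[([0.282, -0.21, 0.077], 0.71), ([0.527, -0.126, 0.105], 0.63), ([0.411, 0.03, 0.142], 0.56), ([0.591, 0.138, 0.133], 0.31)]
[264.07999173 144.44770703]
[263.91237923 182.67181675]
```

View pics/w1.png

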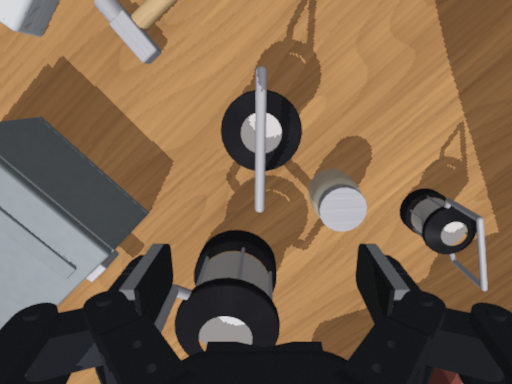

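The wrist view shows the middle lantern's bar running from (262,68) to (260,211), within a few pixels of the prediction. Next I'll measure the offset to the bar.

```bash
python3 - <<'E'
from h import *
from scipy.spatial.transform import Rotation as R
m=regions_of('wrist','lantern_bar')
print([(r['score'],r['pixels'].sum()) for r in m][:3])
t=state();Rm=R.from_quat(t['tool_rot'],scalar_first=True).as_matrix()
a=atz('wrist',262,68,.1885);b=atz('wrist',260,211,.1885);print(a,b,np.linalg.norm(a-b))
M=(a+b)/2;d=(b-a)/np.linalg.norm(b-a);M[2]=.185;G=M+d*.034
print(M,d,G,Rm.T@(G-t['tool_pos']),Rm.T@d)
E
```

```text
[(0.81, np.int64(10281)), (0.8, np.int64(4332))]
[ 0.56383478 -0.16987499  0.1885    ] [ 0.47608285 -0.0871      0.1885    ] 0.12063208812104542
[ 0.51995881 -0.12848749  0.185     ] [-0.7274344   0.68617723  0.        ] [ 0.49522604 -0.10515747  0.185     ] [-0.00248455 -0.00345629  0.11836133] [-9.99860934e-01 -1.66766951e-02 -3.19871004e-05]
```

>>> {"fn": "apply_moves", "kwargs": {
  "targets": [
    {"translation": [-0.02,-0.035,0.4],"twist": 0,"hand": 1},
    {"translation": [0,0,0.4],"twist": 0,"hand": 1},
    {"translation": [0,0,0.35],"twist": 0,"hand": 1},
    {"translation": [0,0,0],"twist": 0,"hand": 0},
    {"translation": [0,0,0],"twist": 0,"hand": 0},
    {"translation": [0,0,0],"twist": 0,"hand": 0},
    {"translation": [0,0,0],"twist": 0,"hand": 0},
    {"translation": [0,0,0],"twist": 0,"hand": 0}
  ]
}}

```text
time: 4.35
tool_pos: [0.4967, -0.1059, 0.1906]
tool_rot: [-0.0, 0.932, -0.362, 0.002]
contact_force: [-0.1, -0.4, 0.3]
gripper_width: 0.139
grasp_force: 0.0
```

>>> {"fn": "apply_moves", "kwargs": {
  "targets": [
    {"translation": [0,0,0],"twist": 0,"hand": 0},
    {"translation": [0,0,0],"twist": 0,"hand": 0}
  ]
}}

```text
time: 4.55
tool_pos: [0.496, -0.1055, 0.1889]
tool_rot: [0.0, 0.932, -0.362, 0.0]
contact_force: [0.9, 0.5, -0.3]
gripper_width: -0.0
grasp_force: 0.0
```

```bash
python3 - <<'E'
from h import *
a=save('wrist','w2.png');b=save('side','s2.png');c=save('top','t2.png')
cr=lambda im,y,x:cv2.resize(im[y:y+150,x:x+200,::-1],(400,300),interpolation=cv2.INTER_CUBIC)
cv2.imwrite('pics/c2.png',np.vstack([np.hstack([cr(a,100,164),cr(b,130,170)]),np.hstack([cr(c,110,180),cr(a,234,164)])]))
print(state())
E
```

```text
{'time': 4.7, 'joint_pos': array([-3.56356724e-01, -2.11355111e-01,  1.92085002e+00,  4.53344298e-06,
        1.43213117e+00,  1.95446059e+00]), 'joint_vel': array([ 0.00047105,  0.00243628,  0.00266112, -0.0012419 ,  0.00136824,
       -0.00149852]), 'joint_efforts': array([-7.07094689e-03, -2.74515903e+01, -3.66789401e+01, -3.97224667e-04,
       -7.08086372e-04, -3.45889998e-05]), 'tool_pos': array([ 0.49573832, -0.10536256,  0.18840927]), 'tool_rot': array([-2.01654264e-06,  9.32323437e-01, -3.61625508e-01, -1.67434542e-05]), 'contact_force': array([-0.07333451, -0.43898864, -0.17312157]), 'ft_torque': array([-0.00855864,  0.01488582, -0.00923289]), 'grasp_force': 0.0, 'gripper_width': -0.0013953905529761862}
```

View pics/c2.png

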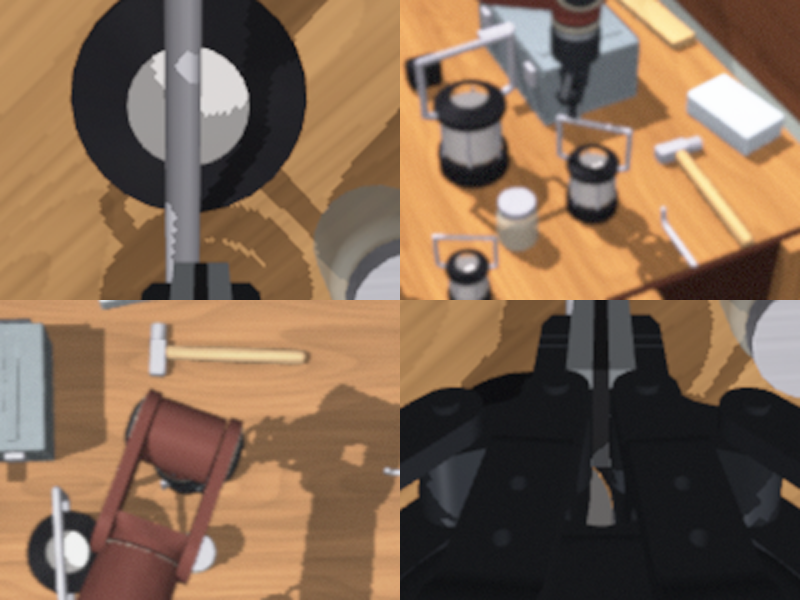

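```bash
python3 - <<'E'
from h import *
from scipy.spatial.transform import Rotation as R
t=state();Rm=R.from_quat(t['tool_rot'],scalar_first=True).as_matrix()
tip=t['tool_pos']+Rm@[0,0,.022]; print('tip',tip,'side',proj('side',tip),'wrist',proj('wrist',tip))
M=np.array([.52,-.1285,.185]);d=np.array([-.727,.686,0])
for k in(-.058,.034,.058): print(k,proj('side',M+d*k),proj('wrist',M+d*k))
# side corners of bail observed, bar ends
for (u,v) in((449.5-170-0.0,0),): pass
pA=(170+560/2-200,130+122/2);pB=(170+(632-400)/2,130+128/2);print(pA,pB,[atz('side',*p,.185) for p in(pA,pB)])
cv2.imwrite('pics/c3.png',cv2.resize(cv2.imread('pics/s2.png')[160:250,220:310],(600,600),interpolation=cv2.INTER_CUBIC))
E
```

```text
tip [ 0.49573766 -0.10536221  0.16640927] side [256.20013686 194.81623526] wrist [264.67869837 222.80965436]
-0.058 [284.1110848  196.31876915] [268.68066448  51.93846345]
0.034 [256.11423761 190.46698972] [265.10043704 237.49632233]
0.058 [248.92611122 188.96455875] [264.34783486 276.50257297]
(250.0, 191.0) (286.0, 194.0) [array([ 0.4766264 , -0.09905119,  0.185     ]), array([ 0.57286664, -0.16128068,  0.185     ])]
```

View pics/c3.png

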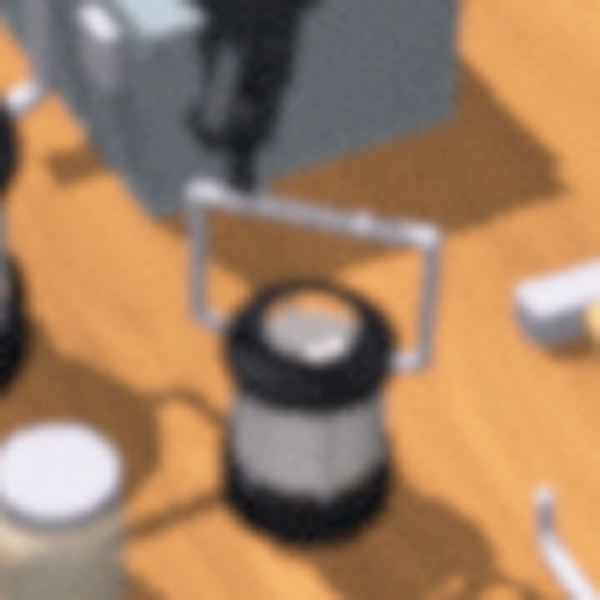

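```bash
python3 - <<'E'
from h import *
from scipy.spatial.transform import Rotation as R
t=state();Rm=R.from_quat(t['tool_rot'],scalar_first=True).as_matrix();p=t['tool_pos']
for z in (-.01,0,.005,.01,.015,.022): print(z,'side',proj('side',p+Rm@[0,0,z]).round(1),'wrist',[proj('wrist',p+Rm@[x,0,z]).round(1).tolist() for x in(-.011,0,.011)])
im=cv2.imread('pics/w2.png')
cv2.imwrite('pics/c4.png',cv2.resize(im[190:350,184:344],(600,600),interpolation=cv2.INTER_CUBIC))
E
```

```text
-0.01 side [256.3 187.3] wrist [[264.9, 268.2], [264.9, 248.7], [264.9, 228.3]]
0 side [256.3 189.7] wrist [[264.8, 258.2], [264.8, 239.6], [264.8, 220.2]]
0.005 side [256.3 190.8] wrist [[264.8, 253.6], [264.8, 235.4], [264.8, 216.5]]
0.01 side [256.2 192. ] wrist [[264.7, 249.2], [264.7, 231.5], [264.8, 213.0]]
0.015 side [256.2 193.2] wrist [[264.7, 245.1], [264.7, 227.7], [264.7, 209.7]]
0.022 side [256.2 194.8] wrist [[264.7, 239.7], [264.7, 222.8], [264.7, 205.4]]
```

View pics/c4.png

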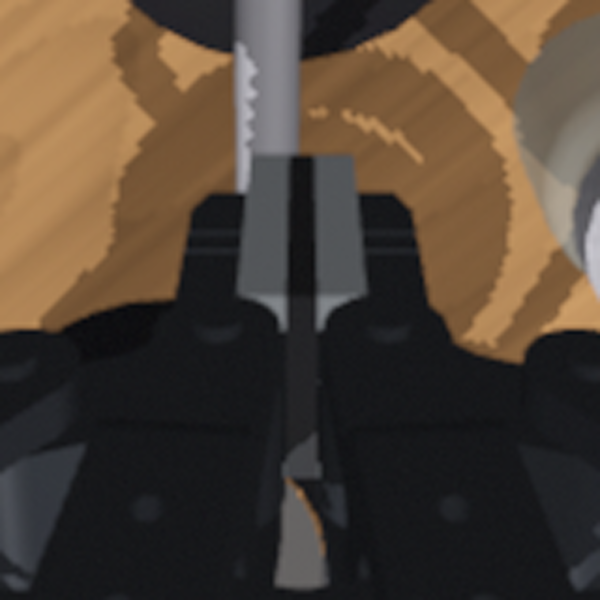

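The crop shows the fingers closed just above the bar: the pad tips, at row 231, cover the bar, and the bar is about 5 mm to the tool's −y. I'll open, shift, go deeper and close again.

>>> {"fn": "apply_moves", "kwargs": {
  "targets": [
    {"translation": [0,-0.05,0],"twist": 0,"hand": 0.7},
    {"translation": [0,0,0],"twist": 0,"hand": 0.7},
    {"translation": [0,0,0],"twist": 0,"hand": 0.7},
    {"translation": [0,0,0],"twist": 0,"hand": 0.7},
    {"translation": [0,0,0],"twist": 0,"hand": 0.7},
    {"translation": [0,0,0.12],"twist": 0,"hand": 0.7},
    {"translation": [0,0,0.12],"twist": 0,"hand": 0.7},
    {"translation": [0,0,0],"twist": 0,"hand": 0.7}
  ]
}}

```text
time: 5.5
tool_pos: [0.4973, -0.1011, 0.1611]
tool_rot: [0.0, 0.932, -0.362, -0.003]
contact_force: [-1.1, 0.3, -1.7]
gripper_width: 0.704
grasp_force: 0.0
```

>>> {"fn": "apply_moves", "kwargs": {
  "targets": [
    {"translation": [0,0,0],"twist": 0,"hand": 0},
    {"translation": [0,0,0],"twist": 0,"hand": 0},
    {"translation": [0,0,0],"twist": 0,"hand": 0},
    {"translation": [0,0,0],"twist": 0,"hand": 0},
    {"translation": [0,0,0],"twist": 0,"hand": 0},
    {"translation": [0,0,0],"twist": 0,"hand": 0},
    {"translation": [0,0,0],"twist": 0,"hand": 0}
  ]
}}

```text
time: 6.2
tool_pos: [0.4994, -0.1019, 0.1651]
tool_rot: [0.0, 0.932, -0.362, 0.0]
contact_force: [-1.4, -1.9, 4.2]
gripper_width: 0.078
grasp_force: 58.7
```

```bash
python3 - <<'E'
from h import *
a=save('wrist','w3.png');b=save('side','s3.png')
print(state()['tool_pos'],state()['gripper_width'],state()['time'])
cv2.imwrite('pics/c5.png',np.hstack([cv2.resize(b[130:250,200:310,::-1],(367,400)),cv2.resize(a[:,100:450,::-1],(365,400))]))
E
```

```text
[ 0.4993861  -0.10195669  0.16509196] 0.07622682807327252 6.3
```

>>> {"fn": "apply_moves", "kwargs": {
  "targets": [
    {"translation": [0,0,-0.25],"twist": 0,"hand": 0},
    {"translation": [0,0,-0.45],"twist": 0,"hand": 0},
    {"translation": [0,0,-0.45],"twist": 0,"hand": 0},
    {"translation": [0,0,0],"twist": -1,"hand": 0},
    {"translation": [0,0,0],"twist": -1,"hand": 0},
    {"translation": [0,0,0],"twist": -1,"hand": 0},
    {"translation": [0,0,0],"twist": -1,"hand": 0},
    {"translation": [0,0,0],"twist": -1,"hand": 0}
  ]
}}

```text
time: 7.1
tool_pos: [0.4983, -0.1013, 0.2772]
tool_rot: [-0.001, 0.993, -0.118, -0.002]
contact_force: [-0.2, 0.4, -2.7]
gripper_width: 0.077
grasp_force: 59.0
```

>>> {"fn": "apply_moves", "kwargs": {
  "targets": [
    {"translation": [0,0,0],"twist": -1,"hand": 0},
    {"translation": [0,0,0],"twist": -1,"hand": 0},
    {"translation": [-0.09,0.44,0],"twist": 0,"hand": 0},
    {"translation": [-0.09,0.44,0],"twist": 0,"hand": 0},
    {"translation": [-0.09,0.44,0],"twist": 0,"hand": 0},
    {"translation": [-0.09,0.44,0],"twist": 0,"hand": 0},
    {"translation": [-0.08,0.44,0],"twist": 0,"hand": 0},
    {"translation": [0,0,0],"twist": 0,"hand": 0}
  ]
}}

```text
time: 7.9
tool_pos: [0.444, -0.3241, 0.277]
tool_rot: [0.0, 1.0, -0.023, -0.002]
contact_force: [-0.4, -2.2, -3.2]
gripper_width: 0.074
grasp_force: 59.1
```

```bash
python3 - <<'E'
from h import *
a=save('wrist','w4.png');b=save('side','s4.png')
t=state();print(t['tool_pos'],t['gripper_width'],t['grasp_force'],t['time'],t['tool_rot'])
cv2.imwrite('pics/c6.png',np.hstack([cv2.resize(b[190:384,150:400,::-1],(400,310)),cv2.resize(a[:,:,::-1],(400,310))]))
for P in ([.481,-.392,.266],[.482,-.519,.24],[.481,-.434,.24]): print(proj('side',P),proj('wrist',P))
E
```

```text
[ 0.44547072 -0.32001485  0.27735394] 0.07410420318469338 58.974798917770386 8.0 [-0.00162116  0.99977493 -0.02112692 -0.00105312]
[299.66712878 233.20399982] [399.75472673 163.90106157]
[324.79757591 273.21527344] [596.63932559 143.7645442 ]
[307.02825082 250.45688612] [452.44166589 151.30727991]
```

View pics/c6.png

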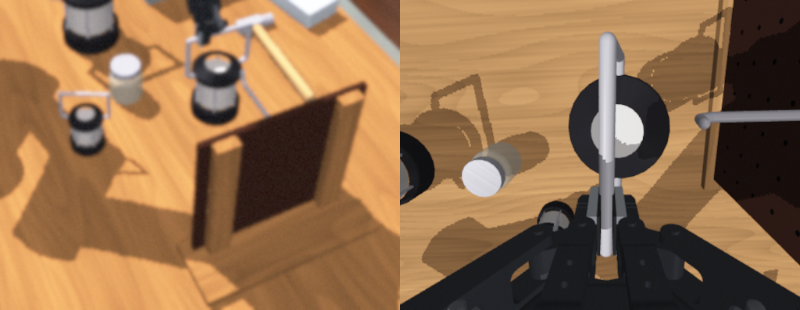

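The lantern hangs level in the grip. In the wrist view the hook tip sits at about (387,149), and the reported arm height appears to be about 20 mm low. I'll lower slightly and slide the window over the hook.

>>> {"fn": "apply_moves", "kwargs": {
  "targets": [
    {"translation": [0.06,0,0.07],"twist": 0,"hand": 0},
    {"translation": [0,0.22,0],"twist": 0,"hand": 0},
    {"translation": [0,0.22,0],"twist": 0,"hand": 0},
    {"translation": [0,0.22,0],"twist": 0,"hand": 0},
    {"translation": [0,0.22,0],"twist": 0,"hand": 0},
    {"translation": [0,0.22,0],"twist": 0,"hand": 0},
    {"translation": [0,0,0],"twist": 0,"hand": 0}
  ]
}}

```text
time: 8.7
tool_pos: [0.4479, -0.432, 0.2713]
tool_rot: [0.001, 1.0, -0.021, -0.001]
contact_force: [0.7, -1.1, -3.9]
gripper_width: 0.074
grasp_force: 59.0
```

```bash
python3 - <<'E'
from h import *
a=save('wrist','w5.png');b=save('side','s5.png');c=save('top','t5.png')
t=state();print(t['tool_pos'],t['gripper_width'],t['grasp_force'],t['time'],t['contact_force'])
cv2.imwrite('pics/c7.png',np.vstack([np.hstack([cv2.resize(b[190:340,200:400,::-1],(400,300)),cv2.resize(c[130:280,300:500,::-1],(400,300))]),np.hstack([a[60:260,112:512,::-1],a[184:384,60:460,::-1]])]))
E
```

```text
[ 0.44827328 -0.42905902  0.27172707] 0.07880550735070391 59.00037467479706 8.85 [ 0.52264671  0.46820708 -3.39942755]
```

View pics/c7.png

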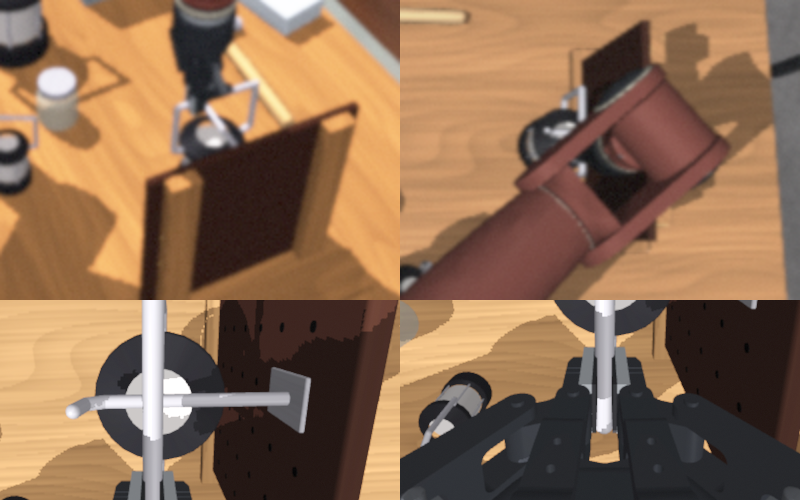

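The bar is over the rod between the tip, at (72,412) in the composite, and the panel. Next I'll lower it.

>>> {"fn": "apply_moves", "kwargs": {
  "targets": [
    {"translation": [0,0,0.2],"twist": 0,"hand": 0},
    {"translation": [0,0,0.14],"twist": 0,"hand": 0},
    {"translation": [0,0,0],"twist": 0,"hand": 0}
  ]
}}

```text
time: 9.15
tool_pos: [0.447, -0.4278, 0.2347]
tool_rot: [-0.002, 1.0, -0.02, -0.002]
contact_force: [0.2, 0.4, -3.3]
gripper_width: 0.078
grasp_force: 59.0
```

>>> {"fn": "apply_moves", "kwargs": {
  "targets": [
    {"translation": [0,0,0.03],"twist": 0,"hand": 0},
    {"translation": [0,0,0],"twist": 0,"hand": 0}
  ]
}}

```text
time: 9.35
tool_pos: [0.4481, -0.4298, 0.2358]
tool_rot: [0.0, 1.0, -0.02, 0.0]
contact_force: [-0.5, 0.0, -3.4]
gripper_width: 0.075
grasp_force: 59.0
```

>>> {"fn": "apply_moves", "kwargs": {
  "targets": [
    {"translation": [0,0,0.03],"twist": 0,"hand": 0},
    {"translation": [0,0,0],"twist": 0,"hand": 0}
  ]
}}

```text
time: 9.55
tool_pos: [0.4479, -0.43, 0.2326]
tool_rot: [0.0, 1.0, -0.02, 0.0]
contact_force: [-0.2, 0.4, -3.0]
gripper_width: 0.073
grasp_force: 59.0
```

>>> {"fn": "apply_moves", "kwargs": {
  "targets": [
    {"translation": [0,0,0.03],"twist": 0,"hand": 0},
    {"translation": [0,0,0],"twist": 0,"hand": 0}
  ]
}}

```text
time: 9.75
tool_pos: [0.4478, -0.4299, 0.2291]
tool_rot: [-0.0, 1.0, -0.02, -0.0]
contact_force: [-0.6, -0.1, -2.5]
gripper_width: 0.079
grasp_force: 59.0
```

>>> {"fn": "apply_moves", "kwargs": {
  "targets": [
    {"translation": [0,0,0.02],"twist": 0,"hand": 0},
    {"translation": [0,0,0],"twist": 0,"hand": 0}
  ]
}}

```text
time: 9.95
tool_pos: [0.4479, -0.4301, 0.2282]
tool_rot: [0.0, 1.0, -0.02, 0.0]
contact_force: [-1.4, 2.0, 0.4]
gripper_width: 0.075
grasp_force: 59.3
```

Contact: the weight has come off the gripper. I'll release and go straight up.

>>> {"fn": "apply_moves", "kwargs": {
  "targets": [
    {"translation": [0,0,0],"twist": 0,"hand": 0.7},
    {"translation": [0,0,0],"twist": 0,"hand": 0.7},
    {"translation": [0,0,0],"twist": 0,"hand": 0.7},
    {"translation": [0,0,0],"twist": 0,"hand": 0.7},
    {"translation": [0,0,0],"twist": 0,"hand": 0.7},
    {"translation": [0,0,0],"twist": 0,"hand": 0.7},
    {"translation": [0,0,-0.3],"twist": 0,"hand": 0.7},
    {"translation": [0,0,-0.45],"twist": 0,"hand": 0.7}
  ]
}}

```text
time: 10.75
tool_pos: [0.4467, -0.4285, 0.2988]
tool_rot: [-0.003, 1.0, -0.02, -0.003]
contact_force: [0.5, -0.2, -0.5]
gripper_width: 0.697
grasp_force: 0.0
```

>>> {"fn": "apply_moves", "kwargs": {
  "targets": [
    {"translation": [0,0,-0.45],"twist": 0,"hand": 0.7},
    {"translation": [0,-0.3,0],"twist": 0,"hand": 0.7},
    {"translation": [0,-0.45,0],"twist": 0,"hand": 0.7},
    {"translation": [0,-0.45,0],"twist": 0,"hand": 0.7},
    {"translation": [0,-0.45,0],"twist": 0,"hand": 0.7}
  ]
}}

```text
time: 11.25
tool_pos: [0.4543, -0.2636, 0.3475]
tool_rot: [0.0, 1.0, -0.02, 0.0]
contact_force: [0.2, 0.4, 0.3]
gripper_width: 0.7
grasp_force: 0.0
```

```bash
python3 - <<'E'
from h import *
b=save('side','s6.png');c=save('top','t6.png')
t=state();print(t['tool_pos'],t['time'],t['contact_force'],t['tool_rot'])
cv2.imwrite('pics/c8.png',np.vstack([np.hstack([cv2.resize(b[190:340,200:400,::-1],(400,300)),cv2.resize(c[130:280,300:500,::-1],(400,300))]),np.hstack([cv2.resize(c[90:240,80:280,::-1],(400,300)),cv2.resize(b[100:250,150:350,::-1],(400,300))])]))
E
```

```text
[ 0.45491078 -0.26116177  0.34833653] 11.35 [ 0.04447527 -0.53922134  0.64124303] [-1.56019241e-04  9.99843937e-01 -1.76422714e-02  9.09290974e-04]
```

View pics/c8.png

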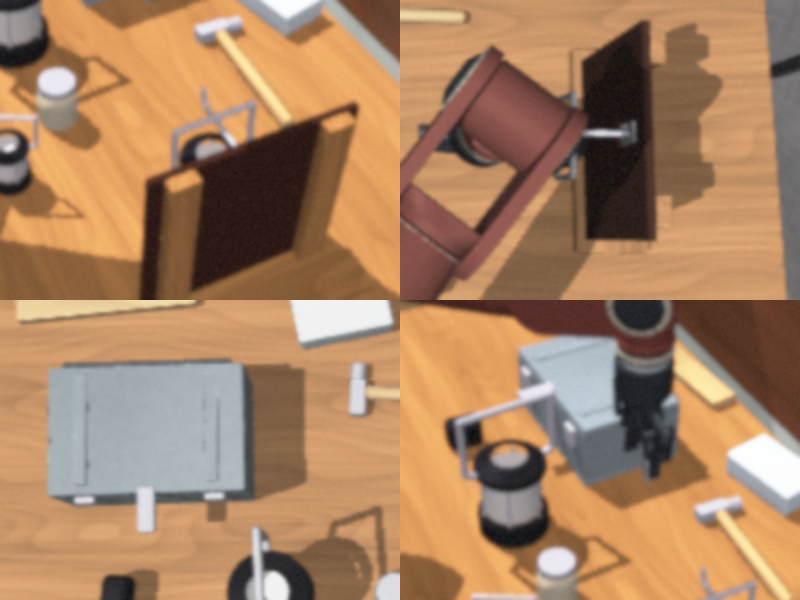

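The lantern hangs on the hook by its bail and the hand is clear. The tab is at top pixel (152.5, 184–205). I'll move over it.

>>> {"fn": "apply_moves", "kwargs": {
  "targets": [
    {"translation": [0,0,0],"twist": -0.5,"hand": 0.7},
    {"translation": [0.05,-0.46,0],"twist": 0,"hand": 0.7},
    {"translation": [0.05,-0.46,0],"twist": 0,"hand": 0.7},
    {"translation": [0.05,-0.46,0],"twist": 0,"hand": 0.7},
    {"translation": [0.05,-0.46,0],"twist": 0,"hand": 0.7},
    {"translation": [0.05,-0.46,0],"twist": 0,"hand": 0.7},
    {"translation": [0.05,-0.46,0],"twist": 0,"hand": 0.7},
    {"translation": [0.05,-0.46,0],"twist": 0,"hand": 0.7}
  ]
}}

```text
time: 12.15
tool_pos: [0.4865, 0.0585, 0.3476]
tool_rot: [0.0, 1.0, 0.005, 0.0]
contact_force: [1.3, 0.4, 1.1]
gripper_width: 0.7
grasp_force: 0.0
```

>>> {"fn": "apply_moves", "kwargs": {
  "targets": [
    {"translation": [0.05,-0.46,0],"twist": 0,"hand": 0.7},
    {"translation": [0.04,-0.46,0],"twist": 0,"hand": 0.7},
    {"translation": [0.03,-0.46,0],"twist": 0,"hand": 0.7},
    {"translation": [0,-0.42,0],"twist": 0,"hand": 0.7},
    {"translation": [0,0,0.35],"twist": 0,"hand": 0.7},
    {"translation": [0,0,0.35],"twist": 0,"hand": 0.7},
    {"translation": [0,0,0],"twist": 0,"hand": 0.7}
  ]
}}

```text
time: 12.85
tool_pos: [0.4942, 0.2365, 0.271]
tool_rot: [0.002, 1.0, 0.005, -0.005]
contact_force: [-0.7, -1.1, -0.2]
gripper_width: 0.701
grasp_force: 0.0
```

```bash
python3 - <<'E'
from h import *
from scipy.spatial.transform import Rotation as R
a=save('wrist','w7.png')
t=state();Rm=R.from_quat(t['tool_rot'],scalar_first=True).as_matrix();print(t['tool_pos'],t['time'],Rm[:2,0])
print('pred tab centre,end,root @ z-20mm bias', [proj('wrist',np.array(P)-[0,0,.02]).round(0) for P in([.505,.242,.134],[.475,.2415,.134],[.535,.242,.134])])
try: print([(r['point'],r['score']) for r in recognise('wrist','lid_tab')])
except Exception as e: print(e)
m=regions_of('wrist','lid_tab')
for r in m[:3]:
    p=np.argwhere(r['pixels']); print(r['score'],len(p),p.min(0),p.max(0),p.mean(0))
# ascii of brightness, low saturation
s=cv2.cvtColor(a,cv2.COLOR_RGB2HSV)
for v in range(40,290,6): print(v,''.join(('#' if s[v,u,2]>190 else '+') if s[v,u,1]<45 else ('.' if s[v,u,1]<90 else ' ') for u in range(160,370,3)))
E
```

```text
[0.49549352 0.23665218 0.2744269 ] 12.9 [0.99993814 0.00954523]
pred tab centre,end,root @ z-20mm bias [array([259., 158.]), array([259., 187.]), array([259., 128.])]
[([0.5883, 0.2477, 0.1322], 0.64)]
0.68 46702 [ 0 65] [191 433] [ 66.36882789 249.4284399 ]
40 ++++++++++++++++++++++++++++++++++++++++++++++++++++++++++++++++++++++
46 ++++++++++++++++++++++++++++++++++++++++++++++++++++++++++++++++++++++
52 ++++++++++++++++++++++++++++++++++++++++++++++++++++++++++++++++++++++
58 ++++++++++++++++++++++++++++++++++++++++++++++++++++++++++++++++++++++
64 ++++++++++++++++++++++++++++++++++++++++++++++++++++++++++++++++++++++
70 ++++++++++++++++++++++++++++++++++++++++++++++++++++++++++++++++++++++
76 ++++++++++++++++++++++++++++++++++++++++++++++++++++++++++++++++++++++
82 ++++++++++++++++++++++++++++++++++++++++++++++++++++++++++++++++++++++
88 ++++++++++++++++++++++++++++++++++++++++++++++++++++++++++++++++++++++
94 ++++++++++++++++++++++++++++++++++++++++++++++++++++++++++++++++++++++
100 ++++++++++++++++++++++++++++++++++++++++++++++++++++++++++++++++++++++
106 ++++++++++++++++++++++
[... 1598 characters left out ...]
                ++++++.++
238          ++++++++++..                                   ++++++++++.+++
244         +++++++.++++.                                   ++++++++++ +++
250     ..+++++.++++++++.                                   +.++++++...+++
256   ...+++++++.+++++++                                    +.++++++++.+++
262  ++++++++++++++++++                                     +++.++++++++++
268 ..+++++++++++++                                         +.++++++++++++
274 +.++++++.+++.+.                                         ++++..+++++++.
280 +++++++++.++++                                          ++++++++++++..
286 ...+++++++.++                                            +++++++++..+.
```

The tab in the wrist view spans columns 241–267 and rows 128–193. It lies about 10 mm to the tool's −y, so I'll go down there and pinch it.

>>> {"fn": "apply_moves", "kwargs": {
  "targets": [
    {"translation": [-0.06,-0.1,0.3],"twist": 0,"hand": 0.7},
    {"translation": [0,0,0.4],"twist": 0,"hand": 0.7},
    {"translation": [0,0,0.4],"twist": 0,"hand": 0.7},
    {"translation": [0,0,0.4],"twist": 0,"hand": 0.7},
    {"translation": [0,0,0],"twist": 0,"hand": 0.7}
  ]
}}

```text
time: 13.5
tool_pos: [0.4881, 0.2459, 0.1236]
tool_rot: [0.001, 1.0, 0.004, -0.004]
contact_force: [-0.6, -1.4, -0.2]
gripper_width: 0.701
grasp_force: 0.0
```

>>> {"fn": "apply_moves", "kwargs": {
  "targets": [
    {"translation": [0,0,0],"twist": 0,"hand": 0},
    {"translation": [0,0,0],"twist": 0,"hand": 0},
    {"translation": [0,0,0],"twist": 0,"hand": 0},
    {"translation": [0,0,0],"twist": 0,"hand": 0},
    {"translation": [0,0,0],"twist": 0,"hand": 0},
    {"translation": [0,0,0],"twist": 0,"hand": 0}
  ]
}}

```text
time: 14.1
tool_pos: [0.4907, 0.2474, 0.1279]
tool_rot: [-0.0, 1.0, 0.005, 0.0]
contact_force: [-0.3, -0.1, 0.3]
gripper_width: -0.004
grasp_force: 0.0
```

```bash
python3 - <<'E'
from h import *
a=save('wrist','w8.png')
t=state();print(t['tool_pos'],t['time'],t['contact_force'],t['gripper_width'],t['grasp_force'])
s=cv2.cvtColor(a,cv2.COLOR_RGB2HSV)
for v in range(40,300,6): print(v,''.join(str(s[v,u,2]//26) if s[v,u,1]<70 else ' ' for u in range(160,370,3)))
E
```

```text
[0.49055339 0.24733102 0.12766264] 14.15 [0.55837019 0.5062164  0.51181265] 0.0018611396653738167 0.0
40 5555555555555555555555555555555555555555555555555555555555555555555555
46 5555555555555555555555555555555555555555555555555555555555555555555555
52 5555555555555555555555555555555555555555555555555555555555555555555555
58 5555555555555555555555555555555555555555555555555555555555555555555555
64 5555555555555555555555555555555555555555555555555555555555555555555555
70 5555555555555555555555555555555555555555555555555555555555555555555555
76 5555555555555555555555555555555555555555555555555555555555555555555555
82 5555555555555555555555555555555555555555555555555555555555555555555555
88 5555555555555555555555555555555555555555555555555555555555555555555555
94 5555555555555555555555555555555555555555555555555555555555555555555555
100 5555555555555555555555555555555555555555555555555555555555555555555555
106 5555555555555555555555555555555555555555555555555555555555555555555555
112 5555555555555555555555555555555555555555555555555555555555555555555555
118 55555555555555555555555555555
[... 1591 characters left out ...]
                         
250                          00000222200222210000                         
256                          11111222200222221111                         
262       00 0000000000      000012222002222200000                        
268      00 00 000 0000     0000013333002333200000                        
274       00000000000000   000000000041122 00000000                       
280    00000000000000000  00001110000011100000110000        00000001      
286   000000000000000000000000000000001110000000000000001  000000000000   
292 0000000000000000000000000000000000111 0000000000000000 0000000 0000000
298 000000000001110000000000000000000011000000000000000000000000 000000000
```

The fingers shut just above the tab. They are well centred: the tab's middle is near column 267 and the pads' near 266. I'll touch the tab's top gently with the shut fingers to find the height.

>>> {"fn": "apply_moves", "kwargs": {
  "targets": [
    {"translation": [0,0,0.03],"twist": 0,"hand": 0},
    {"translation": [0,0,0],"twist": 0,"hand": 0}
  ]
}}

```text
time: 14.35
tool_pos: [0.4908, 0.2475, 0.1266]
tool_rot: [-0.0, 1.0, 0.005, 0.0]
contact_force: [-4.3, -1.9, 10.5]
gripper_width: -0.001
grasp_force: 4.9
```

>>> {"fn": "apply_moves", "kwargs": {
  "targets": [
    {"translation": [0,0,0.03],"twist": 0,"hand": 0},
    {"translation": [0,0,0],"twist": 0,"hand": 0}
  ]
}}

```text
time: 14.55
tool_pos: [0.4909, 0.2475, 0.1264]
tool_rot: [0.0, 1.0, 0.005, -0.0]
contact_force: [-11.2, -5.2, 23.4]
gripper_width: 0.002
grasp_force: 11.4
```

>>> {"fn": "apply_moves", "kwargs": {
  "targets": [
    {"translation": [0,0,0.03],"twist": 0,"hand": 0},
    {"translation": [0,0,0],"twist": 0,"hand": 0}
  ]
}}

```text
time: 14.75
tool_pos: [0.491, 0.2476, 0.1263]
tool_rot: [0.0, 1.0, 0.005, -0.0]
contact_force: [-18.4, -7.1, 36.2]
gripper_width: -0.001
grasp_force: 18.0
```

Contact puts the fingertip at z 0.134 for a reported 0.1266. I'll back up, open, and go down to a tip height of about 0.118.

>>> {"fn": "apply_moves", "kwargs": {
  "targets": [
    {"translation": [0,0,-0.2],"twist": 0,"hand": 0.7},
    {"translation": [0,0,0],"twist": 0,"hand": 0.7},
    {"translation": [0,0,0],"twist": 0,"hand": 0.7},
    {"translation": [0,0,0],"twist": 0,"hand": 0.7},
    {"translation": [0,0,0],"twist": 0,"hand": 0.7},
    {"translation": [0,0,0],"twist": 0,"hand": 0.7},
    {"translation": [0,0,0.28],"twist": 0,"hand": 0.7},
    {"translation": [0,0,0],"twist": 0,"hand": 0.7}
  ]
}}

```text
time: 15.55
tool_pos: [0.4877, 0.2463, 0.1064]
tool_rot: [0.001, 1.0, 0.005, -0.004]
contact_force: [-1.3, 0.4, -0.1]
gripper_width: 0.699
grasp_force: 0.0
```

>>> {"fn": "apply_moves", "kwargs": {
  "targets": [
    {"translation": [0,0,0],"twist": 0,"hand": 0},
    {"translation": [0,0,0],"twist": 0,"hand": 0},
    {"translation": [0,0,0],"twist": 0,"hand": 0},
    {"translation": [0,0,0],"twist": 0,"hand": 0},
    {"translation": [0,0,0],"twist": 0,"hand": 0},
    {"translation": [0,0,0],"twist": 0,"hand": 0}
  ]
}}

```text
time: 16.15
tool_pos: [0.4911, 0.2459, 0.1119]
tool_rot: [0.002, 1.0, 0.005, 0.001]
contact_force: [-1.2, -6.2, 2.1]
gripper_width: 0.287
grasp_force: 59.5
```

The tab is gripped (24 mm between the pads, 59 N). I'll lift along the hinge arc, first to 25°.

>>> {"fn": "apply_moves", "kwargs": {
  "targets": [
    {"translation": [0.016,0,-0.218],"twist": 0,"hand": 0},
    {"translation": [0.034,0,-0.215],"twist": 0,"hand": 0},
    {"translation": [0.053,0,-0.212],"twist": 0,"hand": 0},
    {"translation": [0.072,0,-0.206],"twist": 0,"hand": 0},
    {"translation": [0.089,0,-0.199],"twist": 0,"hand": 0},
    {"translation": [0,0,0],"twist": 0,"hand": 0}
  ]
}}

```text
time: 16.75
tool_pos: [0.521, 0.2466, 0.2187]
tool_rot: [0.0, 1.0, 0.005, 0.005]
contact_force: [9.3, -2.8, -8.1]
gripper_width: 0.284
grasp_force: 59.8
```

```bash
python3 - <<'E'
from h import *
t=state();print(t['tool_pos'],t['time'],t['contact_force'],t['ft_torque'],t['gripper_width'])
E
```

```text
[0.52098704 0.24657592 0.21865855] 16.75 [ 9.33300049 -2.78542614 -8.0762293 ] [-0.3515729  -1.21402591  0.39769786] 0.2836339104556732
```

>>> {"fn": "apply_moves", "kwargs": {
  "targets": [
    {"translation": [0.11,0,-0.188],"twist": 0,"hand": 0},
    {"translation": [0.125,0,-0.178],"twist": 0,"hand": 0},
    {"translation": [0.14,0,-0.167],"twist": 0,"hand": 0},
    {"translation": [0.155,0,-0.155],"twist": 0,"hand": 0},
    {"translation": [0,0,0],"twist": 0,"hand": 0}
  ]
}}

```text
time: 17.25
tool_pos: [0.5725, 0.2477, 0.2838]
tool_rot: [-0.0, 1.0, 0.005, 0.002]
contact_force: [6.4, -0.3, -11.1]
gripper_width: 0.282
grasp_force: 62.2
```

```bash
python3 - <<'E'
from h import *
t=state();print(t['tool_pos'],t['time'],t['contact_force'],t['ft_torque'],t['gripper_width'])
b=save('side','s9.png');c=save('top','t9.png');save('wrist','w9.png')
from plant import regions_of
for cam in('side','top'):
    for r in regions_of(cam,'lid_tab')[:2]:
        p=np.argwhere(r['pixels']); print(cam,r['score'],len(p),p.min(0),p.max(0))
        rec=r['pixels']
    for r in recognise(cam,'lid_tab')[:2]: print(r)
H=np.array([.743,.247,.12])
for th in (40,45,50):
    a=np.radians(th);e=np.array([-np.cos(a),0,np.sin(a)])
    print(th,[(cam,proj(cam,H+e*.2+[0,y,0]).round(1).tolist()) for cam in('side','top') for y in(-.15,.15)])
E
```

```text
[0.57245262 0.24769163 0.28378615] 17.25 [  6.40332954  -0.26066369 -11.06392648] [ 0.23675465 -0.63865636  0.18737966] 0.2816511198429606
side 0.69 647 [ 91 222] [150 289]
side 0.32 638 [241 284] [273 327]
{'point': [0.6508, 0.1985, 0.224], 'score': 0.87}
{'point': [0.3723, -0.1531, 0.0618], 'score': 0.48}
top 0.75 2270 [119 133] [158 201]
{'point': [0.6729, 0.1878, 0.2041], 'score': 0.9}
{'point': [0.7066, -0.166, 0.0283], 'score': 0.68}
40 [('side', [254.8, 133.9]), ('side', [220.4, 93.9]), ('top', [195.9, 159.7]), ('top', [87.8, 160.7])]
45 [('side', [257.9, 130.0]), ('side', [223.0, 90.3]), ('top', [195.2, 154.6]), ('top', [86.1, 155.5])]
50 [('side', [261.3, 126.2]), ('side', [226.0, 86.9]), ('top', [194.7, 149.1]), ('top', [84.6, 150.0])]
```

```bash
python3 - <<'E'
from h import *
A=cv2.imread('pics/t6.png');B=cv2.imread('pics/t9.png')
for u in(165,188):
  print(u,'shut',A[108:204:2,u-1:u+2].mean((1)).astype(int).tolist()); print(u,'now',B[108:204:2,u-1:u+2].mean((1)).astype(int).tolist())
r=regions_of('top','lid_tab')[0]['pixels']
grab_frame('top'); m=regions_of('top','lid_tab')[0]['pixels']
for u in(170,180,190,196):
  q=np.where(m[:,u])[0]; print(u,q.min() if len(q) else 0,q.max() if len(q) else 0)
E
```

```text
165 shut [[107, 153, 206], [106, 152, 205], [106, 150, 202], [105, 147, 198], [106, 152, 205], [110, 156, 210], [107, 117, 136], [145, 141, 133], [181, 175, 164], [179, 174, 164], [179, 173, 164], [181, 177, 166], [182, 176, 166], [180, 176, 166], [182, 177, 166], [183, 178, 166], [183, 178, 168], [183, 179, 168], [187, 181, 170], [185, 180, 169], [183, 178, 168], [183, 179, 168], [186, 181, 171], [186, 180, 170], [187, 182, 172], [187, 182, 171], [186, 183, 172], [187, 182, 171], [188, 183, 173], [186, 180, 169], [188, 183, 172], [187, 183, 172], [187, 182, 172], [187, 181, 171], [189, 183, 172], [189, 184, 173], [189, 184, 172], [188, 184, 172], [187, 182, 170], [118, 115, 109], [82, 79, 75], [91, 92, 92], [108, 149, 196], [109, 155, 208], [105, 148, 198], [108, 153, 206], [112, 159, 213], [110, 157, 211]]
165 now [[114, 163, 217], [113, 161, 215], [111, 158, 212], [110, 156, 210], [112, 160, 214], [115, 163, 217], [140, 148, 163], [137, 133, 125], [137, 134, 126], [137, 133, 126], [137, 133, 126], [137, 134, 126], [138, 135, 126], [139, 135, 127], [140, 136, 129], [141, 138, 130],
[... 1515 characters left out ...]
, [136, 133, 125], [137, 134, 126], [138, 135, 127], [141, 137, 129], [142, 138, 129], [142, 139, 130], [141, 138, 129], [135, 132, 123], [104, 102, 96], [103, 101, 95], [103, 101, 95], [102, 99, 93], [102, 99, 93], [102, 100, 94], [118, 115, 108], [104, 101, 96], [84, 82, 77], [190, 184, 173], [200, 194, 183], [199, 194, 182], [201, 196, 184], [199, 193, 182], [199, 194, 182], [200, 195, 183], [202, 196, 185], [202, 197, 185], [200, 195, 183], [202, 196, 184], [149, 146, 136], [191, 186, 175], [212, 205, 203], [231, 226, 227], [125, 130, 144], [113, 159, 212], [115, 164, 217], [111, 159, 213], [114, 163, 217], [116, 166, 220], [114, 163, 217]]
170 121 158
180 120 157
190 119 156
196 119 155
```

```bash
cat > lid.py <<'E'
from h import *
from scipy.optimize import least_squares
def solve(obs,u=165,far=121.5,near=185.3,y=None):
    y=atz('top',u,155,.2)[1]
    def f(p):
        X,L,h,th=p;c,s=np.cos(th),np.sin(th);v=lambda x,z:proj('top',[x,y,z])[1]
        return [v(X,.12+h)-far,v(X-L,.12+h)-near,v(X-L*c+h*s,.12+L*s+h*c)-obs[0],v(X-L*c,.12+L*s)-obs[1]]
    r=least_squares(f,[.74,.2,.012,.8],x_scale=[.1,.1,.01,1]); return r.x,np.degrees(r.x[3]),r.cost
E
python3 - <<'E'
from lid import *
print(solve([150.3,157.3]));print(solve([149.8,157.3]));print(solve([150.3,157.8]))
# sensitivity with fixed h via top edge only
E
```

```text
(array([0.73194994, 0.19815522, 0.02247294, 0.80498461]), np.float64(46.122220621791314), np.float64(2.1204581132340797e-27))
(array([0.73148951, 0.19791886, 0.02402901, 0.80692183]), np.float64(46.233215293236505), np.float64(2.069971015299935e-26))
(array([0.73144339, 0.19789519, 0.02418488, 0.79889662]), np.float64(45.77340446738084), np.float64(9.087677628146056e-28))
```

Edge fitting gives the lid at about 46°. I'll nudge it on towards 50° in two steps while watching the force.

>>> {"fn": "apply_moves", "kwargs": {
  "targets": [
    {"translation": [0.065,0,-0.06],"twist": 0,"hand": 0},
    {"translation": [0,0,0],"twist": 0,"hand": 0}
  ]
}}

```text
time: 17.95
tool_pos: [0.5773, 0.2477, 0.2882]
tool_rot: [0.0, 1.0, 0.005, -0.0]
contact_force: [6.1, 0.3, -11.5]
gripper_width: 0.283
grasp_force: 61.9
```

>>> {"fn": "apply_moves", "kwargs": {
  "targets": [
    {"translation": [0.063,0,-0.053],"twist": 0,"hand": 0},
    {"translation": [0,0,0],"twist": 0,"hand": 0},
    {"translation": [0,0,0],"twist": 0,"hand": 0}
  ]
}}

```text
time: 18.25
tool_pos: [0.5833, 0.2479, 0.2932]
tool_rot: [0.0, 1.0, 0.005, -0.001]
contact_force: [6.6, 0.6, -13.8]
gripper_width: 0.282
grasp_force: 61.1
```

```bash
python3 - <<'E'
from h import *
t=state();print(t['tool_pos'],t['time'],t['contact_force'],t['gripper_width'])
save('top','t10.png');B=cv2.imread('pics/t10.png');C=cv2.imread('pics/t9.png')
for n,I in(('t9',C),('t10',B)):
  for u in(160,165,170): print(n,u,I[136:164,u-1:u+2].mean((1,2)).astype(int).tolist())
save('side','s10.png')
print([(np.round(r['point'],3).tolist(),r['score']) for r in recognise('side','lantern')],[(np.round(r['point'],3).tolist(),r['score']) for r in recognise('top','lantern')])
E
```

```text
[0.58333483 0.24789677 0.293189  ] 18.25 [  6.63759841   0.64087451 -13.79921115] 0.2824429405323904
t9 160 [135, 135, 135, 136, 134, 135, 135, 135, 136, 137, 137, 136, 135, 136, 135, 129, 108, 100, 105, 111, 111, 128, 169, 185, 186, 188, 188, 188]
t9 165 [135, 136, 136, 136, 136, 136, 136, 137, 137, 137, 135, 137, 136, 136, 127, 106, 99, 102, 109, 112, 110, 130, 177, 192, 195, 194, 194, 194]
t9 170 [135, 135, 136, 134, 136, 136, 137, 138, 138, 138, 137, 137, 129, 109, 99, 97, 98, 103, 114, 113, 111, 136, 184, 195, 196, 195, 192, 186]
t10 160 [129, 129, 129, 129, 128, 129, 130, 129, 130, 129, 124, 109, 97, 97, 105, 112, 113, 126, 164, 183, 188, 189, 188, 188, 188, 190, 189, 190]
t10 165 [129, 129, 129, 129, 130, 131, 131, 130, 129, 123, 106, 96, 94, 101, 111, 113, 111, 127, 168, 192, 196, 195, 195, 194, 195, 195, 195, 195]
t10 170 [129, 130, 129, 131, 131, 131, 130, 125, 110, 99, 95, 95, 96, 102, 114, 117, 111, 119, 152, 188, 196, 196, 197, 196, 195, 197, 193, 187]
[([0.478, -0.427, 0.182], 0.94), ([0.255, -0.233, 0.076], 0.65), ([0.369, 0.031, 0.139], 0.64)] [([0.477, -0.422, 0.168], 0.98), ([0.383, 0.05, 0.154], 0.98), ([0.262, -0.216, 0.085], 0.63), ([0.382, -0.131, 0.083], 0.43)]
```

```bash
python3 - <<'E'
from lid import *
for o in([153.7,157.5],[149.7,153.7],[150.2,153.7]): print(o,solve(o))
y=.205
for X in(.735,.742):
  for L in(.2,.208):
    print(X,L,[(th,[round(proj('top',[X-L*np.cos(a)+h*np.sin(a),y,.12+L*np.sin(a)+h*np.cos(a)])[1],1) for h in(0,.012)]) for th in(44,46,48,50,52) for a in[np.radians(th)]],[proj('top',[X-L,y,.12+h])[1].round(1) for h in(0,.012)])
E
```

```text
[153.7, 157.5] (array([0.73493084, 0.19968544, 0.01239857, 0.78921285]), np.float64(45.218565706729024), np.float64(1.7165613297609217e-27))
[149.7, 153.7] (array([0.73491896, 0.19967934, 0.01243871, 0.85020983]), np.float64(48.7134349270971), np.float64(9.802574934893546e-25))
[150.2, 153.7] (array([0.73537314, 0.19991249, 0.01090375, 0.84831754]), np.float64(48.60501451660743), np.float64(5.086070245885743e-25))
0.735 0.2 [(44, [np.float64(158.9), np.float64(155.2)]), (46, [np.float64(156.7), np.float64(153.0)]), (48, [np.float64(154.6), np.float64(150.7)]), (50, [np.float64(152.3), np.float64(148.4)]), (52, [np.float64(150.0), np.float64(146.0)])] [np.float64(186.0), np.float64(185.4)]
0.735 0.208 [(44, [np.float64(160.5), np.float64(156.9)]), (46, [np.float64(158.3), np.float64(154.6)]), (48, [np.float64(156.0), np.float64(152.2)]), (50, [np.float64(153.7), np.float64(149.7)]), (52, [np.float64(151.3), np.float64(147.2)])] [np.float64(188.6), np.float64(188.0)]
0.742 0.2 [(44, [np.float64(156.4), np.float64(152.8)]), (46, [np.float64(154.2), np.float64(150.5)]), (48, [np.float64(152.1), np.float64(148.2)]), (50, [np.float64(149.8), np.float64(145.9)]), (52, [np.float64(147.5), np.float64(143.5)])] [np.float64(183.7), np.float64(183.2)]
0.742 0.208 [(44, [np.float64(158.0), np.float64(154.4)]), (46, [np.float64(155.8), np.float64(152.0)]), (48, [np.float64(153.5), np.float64(149.7)]), (50, [np.float64(151.2), np.float64(147.2)]), (52, [np.float64(148.8), np.float64(144.7)])] [np.float64(186.3), np.float64(185.8)]
```

The fit gives clean dimensions (L 0.200, h 0.012) and about 48.7°. One small nudge more.

>>> {"fn": "apply_moves", "kwargs": {
  "targets": [
    {"translation": [0.03,0,-0.026],"twist": 0,"hand": 0},
    {"translation": [0,0,0],"twist": 0,"hand": 0},
    {"translation": [0,0,0],"twist": 0,"hand": 0},
    {"translation": [0,0,0],"twist": 0,"hand": 0},
    {"translation": [0,0,0],"twist": 0,"hand": 0}
  ]
}}

```text
time: 18.95
tool_pos: [0.586, 0.2479, 0.2953]
tool_rot: [0.0, 1.0, 0.005, -0.001]
contact_force: [5.6, 1.5, -15.2]
gripper_width: 0.286
grasp_force: 61.1
```

```bash
python3 - <<'E'
from lid import *
t=state();print(t['tool_pos'],t['time'],t['contact_force'],t['gripper_width'],np.abs(t['joint_vel']).max())
save('top','t11.png');B=cv2.imread('pics/t11.png')
for u in(160,165,170): print(u,B[144:160,u-1:u+2].mean((1,2)).astype(int).tolist())
for q in('jar_mid','hammer','tape_mid','lantern'): print(q,[(np.round(r['point'],3).tolist(),r['score']) for r in recognise('top',q)][:2])
E
```

```text
[0.58596488 0.24793631 0.29532446] 18.95 [  5.62941796   1.4670349  -15.1708374 ] 0.2863607167592113 0.0012207576198179375
160 [127, 121, 105, 96, 96, 104, 113, 114, 124, 155, 180, 186, 187, 189, 188, 188]
165 [122, 103, 95, 95, 99, 107, 112, 113, 124, 159, 187, 196, 196, 196, 194, 193]
170 [97, 95, 94, 93, 99, 112, 114, 113, 117, 152, 188, 196, 197, 197, 196, 196]
jar_mid [([0.376, -0.13, 0.084], 0.78)]
hammer [([0.707, -0.164, 0.027], 0.67)]
tape_mid []
lantern [([0.477, -0.427, 0.167], 0.98), ([0.264, -0.215, 0.087], 0.91)]
```

```bash
python3 -c "
from plant import job_done
print(job_done())"
```

```text
the job is handed in; nothing more can be done
None
```

The middle-sized lantern hangs free by its bail on the panel's long hook, and the gripper is holding the chest lid open at about 50° (camera estimate 49.6°, arm-position estimate 1–2° higher). The job was handed in after 19 s, with the jar and hammer still in place; I never went near the tape measure, but the last camera check did not pick it up.

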